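# Clear the cartridge tray by colour

## Robot

A 6-joint arm with a two-finger parallel gripper is mounted at the origin on a cart in front of the work surface, level with it; the furniture and walls round the work are solid. World frame = base frame: x ahead of the robot, y to its left, z up, the work surface at z = 0. Lengths are in m, angles in rad, forces in N, time in s.
With the tool pointing down it reaches from about 0.375 to 0.975 m from the base axis. Payload 3.8 kg.
Tool frame: the origin (TCP) lies midway between the tips of the shut fingers; the grasp point (between the pads) lies 19 mm behind it; z points along the fingers, y is the direction in which the jaws open and shut (so a half turn about z gives the same grasp; the last joint's range is limited). The gripper opens to 85 mm and grips with 20 to 120 N. Pads are 22 mm wide; open, the fingers measure 114 mm over their backs; the gripper's body (76 mm by 85 mm) begins 54 mm behind the grasp point. The pads swing forward as they close: fully open they stand 13 mm farther back than shut.
Start: joints at [-1.237, 0.264, 1.604, -0, 1.274, -0.037], TCP at [0.245, -0.629, 0.231] pointing down, gripper open.
Joint ranges: [-2.63, 2.63], [-0.94, 2.18], [0.31, 2.57], [-1.31, 4.45], [0, 2.66], [-2.55, 2.55]. Speed limits (rad/s): [2.57, 2.57, 3.14, 3.14, 3.14, 3.14].

## Interface

Orientations are given as a rotation vector (axis times angle).
In Python, from workcell import bot gives the robot as it stands.
- The arm moves only by the tool drive_tool, never from a script. Its argument "deltas" is a list of rows, each an object with "hand": the opening, from 0 (shut) to 1 (fully open); "offset": the shift along the world's x, y, z in cm, a list of three; "angular": the turn, a rotation vector about the world's x, y, z in degrees, a list of three. A call has 1 to 8 rows; each row is the pose to reach, as a shift and turn from the pose commanded when the call began; what a row does not reach only later rows make up. A row lasts 1/8 s, in which the tool goes at most 62.5 mm and 10.7 degrees, less where a joint would pass 70% of its speed; a pose out of reach is approached as far as the arm can. A call with a gripper value outside its range is refused whole. The fingers move at their own pace and stop on an object; "force" is the grip in N (left out, the last holds). Time passes only in rows, so rows that repeat a pose let the fingers close. It gives the time, the measured TCP pose, the force and the opening at its end, in the units of the state.
- bot.read_state(): the state, without advancing time (a new reading comes with each control period).
- bot.read_camera(name): name is "scene" or "side" or "wrist"; returns a dict with "frame" (384x512x3 uint8, blue, green, red), "mtx" (3x3 intrinsics, pixels), "R" (3x3) and "t" (3): a world point X has camera coordinates R X + t. Camera axes: x right, y down, z forward; pixel columns grow to the right and rows downward; lengths in m; the calibration is good to about 2 mm. A picture is of the moment at which its call begins. There is no depth.
- bot.finish_job(): hands the job in, once; it reports no verdict.
The state is a dict: "time": time; "q": joint angles; "joint_vel": joint speeds; "joint_torque": joint torques, N m; "tool_pos": TCP position; "tcp_rot": TCP orientation; "wrist_force": force on the tool from outside, world axes, zero at the start; "torque": the same for the moment, N m; "width": opening from 0.0 (shut) to 1.0 (fully open).
Only numpy, scipy, OpenCV 4.12 (cv2) and the standard library are available. Lean on these libraries where they do the work, as an engineer would, in place of code of your own. Each camera call takes 0.05 s, during which the arm holds its last target. There are 200 camera calls.

## Task

Take the clear dust cover off the cartridge tray and set it down upright, centred, on the black mat. Then lift the cartridges out of their tight pockets by their stems and sort them, those with red stems into the red bin and those with blue stems into the blue bin, leaving the white one in its pocket. When all are sorted put the cover back squarely and fully down on the tray; do not disturb the other things on the bench.

Things in the scene. Friction and masses are not known exactly. Their poses are not given: they have to be found in the camera images.
- tray: grey cartridge tray, fixed: flange 224x164x14 mm carrying a block 200x140 mm, top 40 mm above the table. Six square pockets, 33 mm wide, 24 mm deep, floor 16 mm above the table, centred at x = -60, 0, 60 mm and y = -32, 32 mm in its frame. Origin at the centre of its underside on the table, x along its long side, z up
- mat: black rubber mat 220x160x3 mm, fixed on the table, x along its long side. Origin at the centre of its underside
- cover: clear dust cover, open below, 0.25 kg: 212x152 mm outside, 206x146 inside, 64 mm high (60 inside), its rim on the tray's flange at the start (3 mm play round the block, fits either way round). Lift the rim over the stems (70 mm above the table). Black bar handle on top: 64 mm along x, 14 along y, from 64 to 94 mm above the rim. Origin: centre of the lower rim, z up, x along the long side
- red_bin: red open bin, fixed: 110x150x45 mm outside, walls and floor 4 mm. Origin at the centre of its underside on the table, y along its long side
- blue_bin: blue open bin, fixed: 110x150x45 mm outside, walls and floor 4 mm. Origin at the centre of its underside on the table, y along its long side
- red_1: loose manifold cartridge, 70 g: square aluminium body 30x30x24 mm, on it a red round stem 14 mm across, 30 mm tall (54 mm overall). Origin: centre of the body's underside, z along the stem, x and y square to the sides. At the start it stands in a pocket of the tray, body flush with the tray's top, only the stem out
- red_2: loose manifold cartridge, 70 g: square aluminium body 30x30x24 mm, on it a red round stem 14 mm across, 30 mm tall (54 mm overall). Origin: centre of the body's underside, z along the stem, x and y square to the sides. At the start it stands in a pocket of the tray, body flush with the tray's top, only the stem out
- red_3: loose manifold cartridge, 70 g: square aluminium body 30x30x24 mm, on it a red round stem 14 mm across, 30 mm tall (54 mm overall). Origin: centre of the body's underside, z along the stem, x and y square to the sides. At the start it stands in a pocket of the tray, body flush with the tray's top, only the stem out
- blue_1: loose manifold cartridge, 70 g: square aluminium body 30x30x24 mm, on it a blue round stem 14 mm across, 30 mm tall (54 mm overall). Origin: centre of the body's underside, z along the stem, x and y square to the sides. At the start it stands in a pocket of the tray, body flush with the tray's top, only the stem out
- blue_2: loose manifold cartridge, 70 g: square aluminium body 30x30x24 mm, on it a blue round stem 14 mm across, 30 mm tall (54 mm overall). Origin: centre of the body's underside, z along the stem, x and y square to the sides. At the start it stands in a pocket of the tray, body flush with the tray's top, only the stem out
- white_1: loose manifold cartridge, 70 g: square aluminium body 30x30x24 mm, on it a white round stem 14 mm across, 30 mm tall (54 mm overall). Origin: centre of the body's underside, z along the stem, x and y square to the sides. At the start it stands in a pocket of the tray, body flush with the tray's top, only the stem out
- tee: brass pipe tee 46x56x25 mm, a bystander lying loose on the table. Origin at the centre of its underside
- spanner: steel spanner 156 mm long, a bystander lying loose on the table. Origin at the centre of its underside
- coupler: metal quick coupler 28 mm across and 62 mm tall, a bystander standing loose on the table. Origin at the centre of its underside

How it is judged:
By the outcome, as a careful person would: the job done as asked, in the order asked, and still so for the second after the job is handed in, with the robot touching nothing.
Of red_1, red_2, red_3, blue_1, blue_2 only 4 to 5 are there at a start; the rules pass over those that are not, and their reading is None.
At some moment in a run one of cover may be knocked a few centimetres aside while the robot is not near it.
Once in a run the grip may slacken for a moment while it holds something.
It also fails if it takes over 210 s, if anything falls off the work surface, if the arm or the gripper's body presses on something with over 40 N, if the wrist force passes 120 N, or if a joint passes its speed limit or range.

## Working session

There is one attempt and no reset: what is moved stays moved. The work goes in short steps, Python scripts to look and compute and a tool call to move; the robot and the scene stay as the last step left them, time stands still between calls to the robot, and variables do not carry over. Pictures are saved under pics/ and viewed, about 12 in all and at most 16, crops included, and the job is handed in when it is done.

Besides the shell and the picture viewer there is one more tool, called by a JSON object that holds its "name" and its "arguments". drive_tool: Moves the arm, as the interface text tells. Its arguments: {"type":"object","properties":{"deltas":{"type":"array"},"force":{"type":"number"}},"required":["deltas"]}

```bash
mkdir -p pics; ls; cat > h.py <<'E'
import cv2,numpy as np
from workcell import bot
def snap(name,fn,crop=None,scale=1):
    c=bot.read_camera(name)
    f=c["frame"]
    g=f if crop is None else f[crop[1]:crop[3],crop[0]:crop[2]]
    if scale!=1: g=cv2.resize(g,None,fx=scale,fy=scale,interpolation=cv2.INTER_CUBIC)
    cv2.imwrite("pics/"+fn,g); np.savez("pics/"+fn[:-4],**{k:np.array(c[k]) for k in("frame","mtx","R","t")})
    return c
def load(fn): return np.load("pics/"+fn+".npz")
def ray(c,uv,z):
    R=np.array(c["R"]);t=np.array(c["t"]).ravel();K=np.array(c["mtx"])
    o=-R.T@t; d=R.T@np.linalg.inv(K)@np.array([uv[0],uv[1],1.])
    return o+d*(z-o[2])/d[2]
def proj(c,X):
    X=np.atleast_2d(X);R=np.array(c["R"]);t=np.array(c["t"]).ravel()
    p=(R@X.T).T+t; p=(np.array(c["mtx"])@p.T).T
    return p[:,:2]/p[:,2:]
def st():
    s=bot.read_state(); print({k:np.round(s[k],4).tolist() for k in("time","tool_pos","tcp_rot","wrist_force","width","q")})
E
python3 - <<'E'
from h import *
a=snap("scene","s0.png");b=snap("side","d0.png");w=snap("wrist","w0.png")
cv2.imwrite("pics/both0.png",cv2.resize(np.vstack([np.hstack([a["frame"],b["frame"]])]),(800,300)))
for c in(a,b,w): print(-np.array(c["R"]).T@np.array(c["t"]).ravel())
st()
E
```

```text
pics
[-0.06979141  0.61604417  0.77402316]
[ 0.01811528 -0.93417436  0.51977792]
[ 0.3173737  -0.60039362  0.37300017]
{'time': 0.15, 'tool_pos': [0.2444, -0.6286, 0.2302], 'tcp_rot': [-3.086, -0.5788, 0.0004], 'wrist_force': [-0.0103, 0.6431, 0.7959], 'width': 1.0019, 'q': [-1.2369, 0.2646, 1.6051, 0.0, 1.2737, -0.0369]}
```

View pics/s0.png

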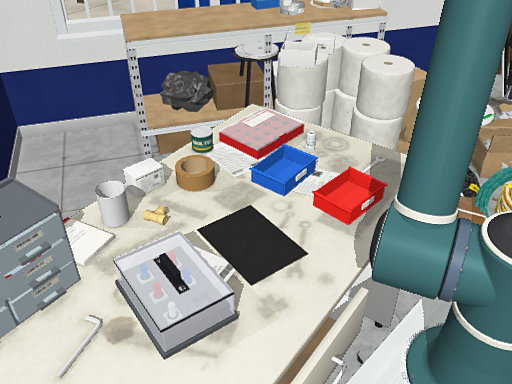

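View pics/d0.png

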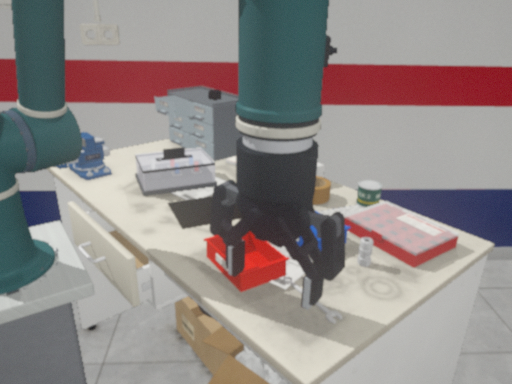

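The scene view shows the covered tray (around 178,290), the mat (252,243), the blue bin (284,168) and the red bin (349,193). I'll enlarge it to get exact corners.

```bash
python3 - <<'E'
from h import *
f=load("s0")["frame"]
cv2.imwrite("pics/c1.png",cv2.resize(f[140:360,105:395],None,fx=2.7,fy=2.7,interpolation=cv2.INTER_CUBIC))
E
```

```text
(no output)
```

View pics/c1.png

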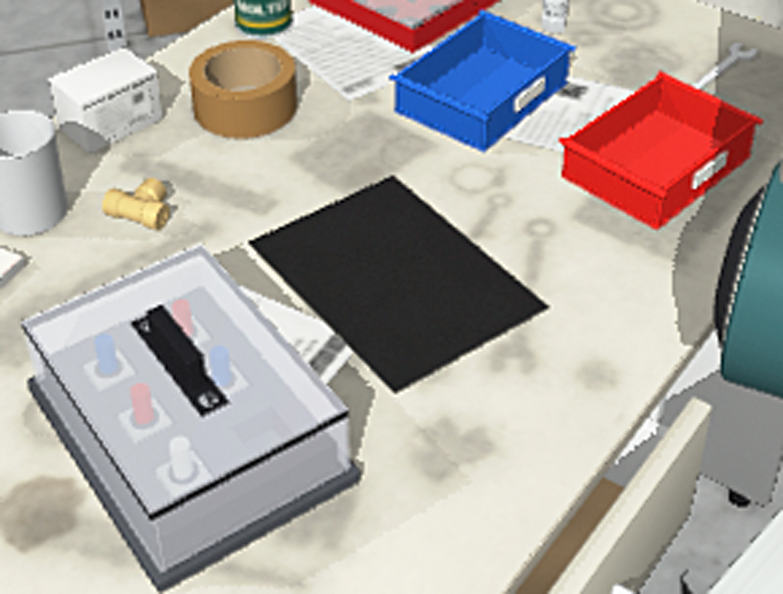

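```bash
cat > fit.py <<'E'
from h import *
from scipy.optimize import least_squares
def fit(c,pts,L,W,z):
    """pts: 4 corners in cyclic order; L,W dims along local x,y"""
    P=np.array(pts,float); G=np.array([ray(c,p,z)[:2] for p in P])
    best=None
    for s in range(4):
      for o in(1,-1):
        C=np.array([[1,1],[-1,1],[-1,-1],[1,-1]])*[L/2,W/2]; C=np.roll(C[::o],s,0)
        def X(v): 
            k,q=np.cos(v[2]),np.sin(v[2]); return np.c_[C@np.array([[k,q],[-q,k]])+v[:2],np.full(4,z)]
        for a in(0,1.5):
            r=least_squares(lambda v:(proj(c,X(v))-P).ravel(),[*G.mean(0),a])
            if best is None or r.cost<best.cost-1e-6: best=r
    v=best.x; v[2]=(v[2]+np.pi/2)%np.pi-np.pi/2
    return v,np.sqrt(best.cost/2)
E
python3 - <<'E'
from fit import *
c=load("s0")
D={"cover":([(22,326),(202,246),(349,412),(150,516)],.212,.152,.078),
"tray":([(30,380),(362,465),(162,582)],0,0,.014),
"mat":([(393,177),(249,242),(396,392),(549,307)],.22,.16,.003),
"blue":([(395,77),(482,12),(575,47),(486,110)],.11,.15,.045),
"red":([(563,145),(660,73),(762,120),(657,187)],.11,.15,.045)}
for n,(p,L,W,z) in D.items():
    p=[(u/2.7+105-.3,v/2.7+140-.3) for u,v in p]
    G=np.array([ray(c,q,z) for q in p]); print(n,G[:,:2].round(4).tolist())
    if L: v,e=fit(c,p,L,W,z); print("   pose",v.round(4),"deg",np.degrees(v[2]).round(1),"px",e.round(2))
h=[(133,322),(222,408),(157,308),(189,385)]
for u,v in [(153,313),(216,404),(104,340),(181,305),(220,352),(140,388),(180,443)]: print((u,v),ray(c,(u/2.7+104.7,v/2.7+139.7),.07).round(3))
for u,v in[(155,188),(752,45),(555,25)]: print((u,v),ray(c,(u/2.7+104.7,v/2.7+139.7),.0).round(3))
E
```

```text
cover [[0.6157, 0.3066], [0.5883, 0.1576], [0.3815, 0.1974], [0.4114, 0.3455]]
   pose [ 0.4996  0.2515 -0.1912] deg -11.0 px 0.62
tray [[0.6241, 0.3067], [0.3806, 0.1874], [0.4076, 0.3477]]
mat [[0.6051, -0.0775], [0.6333, 0.0761], [0.4182, 0.113], [0.3913, -0.0422]]
   pose [ 0.5124  0.0169 -0.1697] deg -9.7 px 0.7
blue [[0.6761, -0.1543], [0.694, -0.3051], [0.5814, -0.3185], [0.5752, -0.1736]]
   pose [ 0.6319 -0.2381  0.0984] deg 5.6 px 1.16
red [[0.4885, -0.1803], [0.4921, -0.3384], [0.378, -0.3386], [0.3914, -0.1887]]
   pose [ 0.4377 -0.2615 -0.0311] deg -1.8 px 1.92
(153, 313) [0.563 0.227 0.07 ]
(216, 404) [0.459 0.252 0.07 ]
(104, 340) [0.567 0.269 0.07 ]
(181, 305) [0.555 0.207 0.07 ]
(220, 352) [0.496 0.218 0.07 ]
(140, 388) [0.51 0.28 0.07]
(180, 443) [0.45  0.291 0.07 ]
(155, 188) [0.757 0.085 0.   ]
(752, 45) [ 0.486 -0.51   0.   ]
(555, 25) [ 0.665 -0.396  0.   ]
```

{"name": "drive_tool", "arguments": {"deltas": [{"hand":1,"offset":[25.5,37.9,5],"angular":[0,0,80]},{"hand":1,"offset":[25.5,37.9,5],"angular":[0,0,80]},{"hand":1,"offset":[25.5,37.9,5],"angular":[0,0,80]},{"hand":1,"offset":[25.5,37.9,5],"angular":[0,0,80]},{"hand":1,"offset":[25.5,37.9,5],"angular":[0,0,80]},{"hand":1,"offset":[25.5,37.9,5],"angular":[0,0,80]},{"hand":1,"offset":[25.5,37.9,5],"angular":[0,0,80]},{"hand":1,"offset":[25.5,37.9,5],"angular":[0,0,80]}]}}

```text
time: 1.15
tool_pos: [0.5012, -0.2471, 0.2817]
tcp_rot: [1.984, 2.435, 0.001]
wrist_force: [-0.1, -0.6, -0.3]
width: 1.003
```

{"name": "drive_tool", "arguments": {"deltas": [{"hand":0.6,"offset":[0,50,0],"angular":[0,0,68]},{"hand":0.6,"offset":[0,50,0],"angular":[0,0,68]},{"hand":0.6,"offset":[0,50,0],"angular":[0,0,68]},{"hand":0.6,"offset":[0,50,0],"angular":[0,0,68]},{"hand":0.6,"offset":[0,50,0],"angular":[0,0,68]},{"hand":0.6,"offset":[0,50,0],"angular":[0,0,68]},{"hand":0.6,"offset":[0,50,0],"angular":[0,0,68]},{"hand":0.6,"offset":[0,50,0],"angular":[0,0,68]}]}}

```text
time: 2.15
tool_pos: [0.4991, 0.2518, 0.2811]
tcp_rot: [0.293, 3.128, -0.0]
wrist_force: [0.5, 0.1, 0.2]
width: 0.602
```

```bash
python3 - <<'E'
from h import *
st(); c=snap("wrist","w1.png"); print(-c["R"].T@c["t"].ravel())
E
```

```text
{'time': 2.15, 'tool_pos': [0.4991, 0.2518, 0.2811], 'tcp_rot': [0.2933, 3.1276, -0.0003], 'wrist_force': [0.483, 0.0566, 0.1518], 'width': 0.6024, 'q': [0.4229, 0.0167, 1.7921, -0.0003, 1.3326, -0.9608]}
[0.42173816 0.26641087 0.42406962]
```

View pics/w1.png

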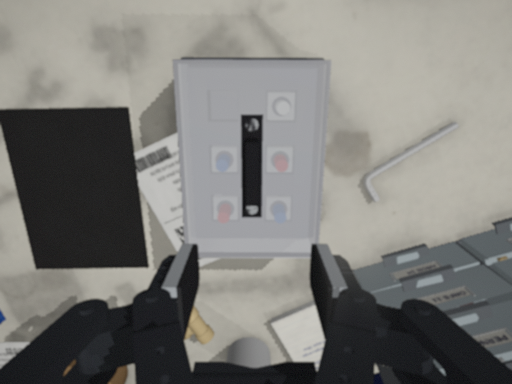

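```bash
python3 - <<'E'
from fit import *
c=load("w1"); f=c["frame"]; m=(f.max(2)<60).astype(np.uint8)
for x0,y0,x1,y1,z,n in[(225,90,285,240,.098,"handle"),(0,80,160,290,.003,"mat")]:
    k=np.zeros_like(m);k[y0:y1,x0:x1]=m[y0:y1,x0:x1]
    cs=max(cv2.findContours(k,0,2)[0],key=cv2.contourArea)
    b=cv2.boxPoints(cv2.minAreaRect(cs)); g=np.array([ray(c,p,z)[:2] for p in b]).round(4)
    print(n,b.round(1).tolist(),g.tolist(),g.mean(0))
    ap=cv2.approxPolyDP(cs,8,True)[:,0]; print(ap.tolist())
    if n=="mat" and len(ap)==4: print(fit(c,ap,.22,.16,z))
t=(.4996,.2515,-.1912)
for L,W,z in((.212,.152,.078),(.224,.164,.014),(.064,.014,.108)):
    C=np.array([[1,1],[-1,1],[-1,-1],[1,-1]])*[L/2,W/2];k,q=np.cos(t[2]),np.sin(t[2])
    print(z,proj(c,np.c_[C@np.array([[k,q],[-q,k]])+t[:2],[z]*4]).round(0).tolist())
print(ray(c,(173,59),.078),ray(c,(329,59),.078))
E
```

```text
handle [[242.0, 215.0], [242.0, 116.0], [261.0, 116.0], [261.0, 215.0]] [[0.5469, 0.23], [0.4487, 0.2497], [0.452, 0.2673], [0.5505, 0.2492]] [0.499525 0.24905 ]
[[242, 116], [243, 215], [247, 204], [259, 215], [261, 116]]
mat [[-1.600000023841858, 110.19999694824219], [126.4000015258789, 94.69999694824219], [147.10000610351562, 265.8999938964844], [19.200000762939453, 281.3999938964844]] [[0.3949, -0.0434], [0.4064, 0.1141], [0.6336, 0.0736], [0.6238, -0.1124]] [0.514675 0.007975]
[[126, 108], [0, 110], [37, 267], [147, 265]]
(array([ 0.51476119,  0.01540002, -0.17001194]), np.float64(3.2273602302824385))
0.078 [[320.0, 254.0], [335.0, 54.0], [174.0, 53.0], [187.0, 254.0]]
0.014 [[316.0, 235.0], [327.0, 53.0], [181.0, 52.0], [192.0, 235.0]]
0.108 [[261.0, 201.0], [262.0, 136.0], [247.0, 136.0], [247.0, 201.0]]
[0.38598289 0.19459371 0.078     ] [0.41362338 0.34048713 0.078     ]
```

{"name": "drive_tool", "arguments": {"deltas": [{"hand":0.6,"offset":[0.2,-0.3,-6]},{"hand":0.6,"offset":[0.2,-0.3,-12]},{"hand":0.6,"offset":[0.2,-0.3,-17]},{"hand":0.6,"offset":[0.2,-0.3,-19.8]},{"hand":0.6,"offset":[0.2,-0.3,-19.8]},{"hand":0,"offset":[0.2,-0.3,-19.8]},{"hand":0,"offset":[0.2,-0.3,-19.8]},{"hand":0,"offset":[0.2,-0.3,-19.8]}], "force": 80}}

```text
invalid input
```

{"name": "drive_tool", "arguments": {"deltas": [{"hand":0,"offset":[0,0,0]},{"hand":0,"offset":[0,0,0]},{"hand":0,"offset":[0,0,0.3]},{"hand":0,"offset":[0,0,0.3]}]}}

```text
invalid input
```

Rows evidently need "angular" as well.

{"name": "drive_tool", "arguments": {"deltas": [{"hand":0.6,"offset":[0.2,-0.3,-6],"angular":[0,0,0]},{"hand":0.6,"offset":[0.2,-0.3,-12],"angular":[0,0,0]},{"hand":0.6,"offset":[0.2,-0.3,-17],"angular":[0,0,0]},{"hand":0.6,"offset":[0.2,-0.3,-19.8],"angular":[0,0,0]},{"hand":0.6,"offset":[0.2,-0.3,-19.8],"angular":[0,0,0]},{"hand":0,"offset":[0.2,-0.3,-19.8],"angular":[0,0,0]},{"hand":0,"offset":[0.2,-0.3,-19.8],"angular":[0,0,0]},{"hand":0,"offset":[0.2,-0.3,-19.8],"angular":[0,0,0]}], "force": 80}}

```text
time: 3.2
tool_pos: [0.5034, 0.2477, 0.0858]
tcp_rot: [0.294, 3.124, 0.003]
wrist_force: [-0.2, 0.2, 6.2]
width: 0.145
```

{"name": "drive_tool", "arguments": {"deltas": [{"hand":0,"offset":[0,0,0],"angular":[0,0,0]},{"hand":0,"offset":[0,0,0],"angular":[0,0,0]},{"hand":0,"offset":[0,0,0],"angular":[0,0,0]}]}}

```text
time: 3.58
tool_pos: [0.5034, 0.2477, 0.0858]
tcp_rot: [0.294, 3.124, 0.003]
wrist_force: [0.3, 0.6, 6.4]
width: 0.148
```

{"name": "drive_tool", "arguments": {"deltas": [{"hand":0,"offset":[0,0,1],"angular":[0,0,0]},{"hand":0,"offset":[0,0,2.5],"angular":[0,0,0]},{"hand":0,"offset":[0,0,4.5],"angular":[0,0,0]},{"hand":0,"offset":[0,0,7],"angular":[0,0,0]},{"hand":0,"offset":[0,0,9],"angular":[0,0,0]},{"hand":0,"offset":[0,0,9],"angular":[0,0,0]}]}}

```text
time: 4.32
tool_pos: [0.5031, 0.2475, 0.176]
tcp_rot: [0.294, 3.124, 0.004]
wrist_force: [-0.3, 0.8, -2.2]
width: 0.144
```

```bash
python3 - <<'E'
from h import *
st(); c=snap("scene","s1.png",crop=(100,130,400,370),scale=2.5)
E
```

```text
{'time': 4.325, 'tool_pos': [0.5031, 0.2475, 0.176], 'tcp_rot': [0.294, 3.1235, 0.0037], 'wrist_force': [-0.2743, 0.8365, -2.1559], 'width': 0.1439, 'q': [0.4128, 0.0875, 1.9149, -0.0, 1.1343, -0.9703]}
```

View pics/s1.png

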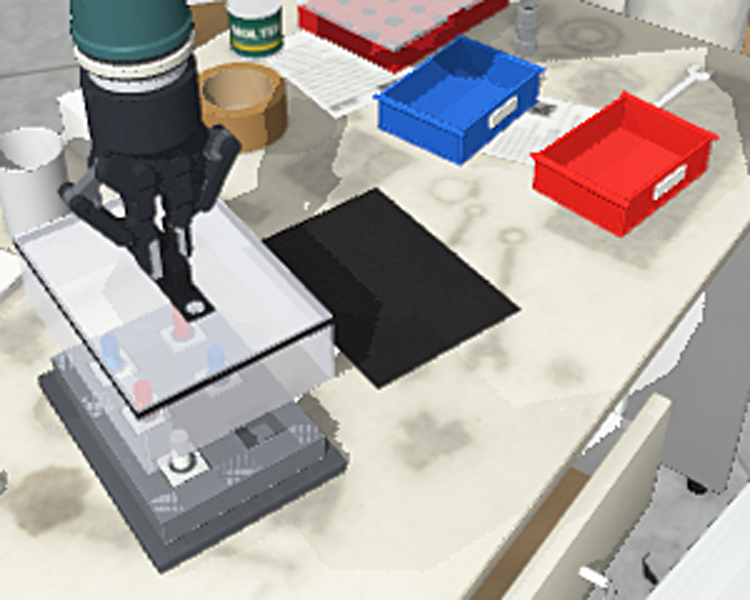

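{"name": "drive_tool", "arguments": {"deltas": [{"hand":0,"offset":[0.3,-5,0],"angular":[0,0,0.4]},{"hand":0,"offset":[0.6,-11,0],"angular":[0,0,0.8]},{"hand":0,"offset":[0.9,-17,0],"angular":[0,0,1.2]},{"hand":0,"offset":[1.1,-22,0],"angular":[0,0,1.2]},{"hand":0,"offset":[1.1,-23.2,-3],"angular":[0,0,1.2]},{"hand":0,"offset":[1.1,-23.2,-7],"angular":[0,0,1.2]},{"hand":0,"offset":[1.1,-23.2,-9],"angular":[0,0,1.2]},{"hand":0,"offset":[1.1,-23.2,-9],"angular":[0,0,1.2]}]}}

```text
time: 5.38
tool_pos: [0.5093, 0.0148, 0.08]
tcp_rot: [-0.262, -3.123, 0.001]
wrist_force: [0.7, 0.8, -1.9]
width: 0.146
```

```bash
python3 - <<'E'
from h import *
st(); c=snap("scene","s2.png",crop=(100,130,400,370),scale=2.5)
E
```

```text
{'time': 5.375, 'tool_pos': [0.5093, 0.0148, 0.08], 'tcp_rot': [-0.2615, -3.1234, 0.0008], 'wrist_force': [0.6942, 0.7725, -1.894], 'width': 0.1463, 'q': [-0.0199, 0.1051, 2.0926, -0.0, 0.9512, -1.4236]}
```

View pics/s2.png

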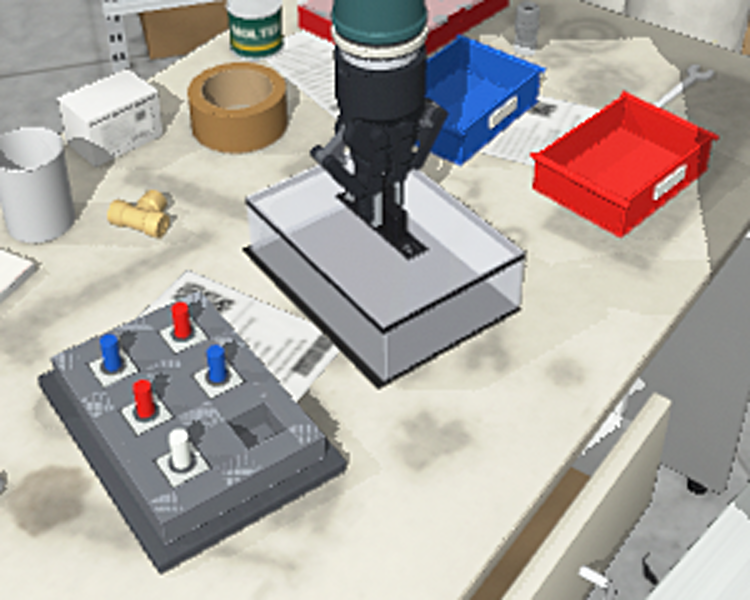

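```bash
python3 - <<'E'
from fit import *
c=load("s2")
p=[(u/2.5+99.7,v/2.5+129.7) for u,v in[(246,200),(387,330),(526,256),(383,166)]]
print(fit(c,p,.212,.152,.072))
p=[(u/2.5+99.7,v/2.5+129.7) for u,v in[(39,378),(162,573),(348,466)]]
print([ray(c,q,.014 if i!=1 else .0).round(4).tolist() for i,q in enumerate(p)])
E
```

```text
(array([ 0.49883229,  0.02358915, -0.16649447]), np.float64(5.000636115503937))
[[0.6238, 0.3082, 0.014], [0.4106, 0.3477, 0.0], [0.3733, 0.1943, 0.014]]
```

```bash
python3 - <<'E'
from fit import *
c=load("s2")
v=(.5124,.0169,-.1697)
for n,v,L,W,z in[("cover at mat centre",(.5124,.0169,-.1697),.212,.152,.072),("mat",(.5124,.0169,-.1697),.22,.16,.003)]:
    C=np.array([[1,1],[-1,1],[-1,-1],[1,-1]])*[L/2,W/2];k,q=np.cos(v[2]),np.sin(v[2])
    P=proj(c,np.c_[C@np.array([[k,q],[-q,k]])+v[:2],[z]*4]); print(n,((P-[99.7,129.7])*2.5).round(0).tolist())
a,b,d=[ray(c,(u/2.5+99.7,w/2.5+129.7),.072)[:2] for u,w in[(246,200),(387,330),(526,256)]]
print(a,b,d,np.linalg.norm(a-b),np.linalg.norm(b-d),(a+d)/2)
E
```

```text
cover at mat centre [[242.0, 193.0], [379.0, 325.0], [521.0, 250.0], [376.0, 135.0]]
mat [[242.0, 249.0], [379.0, 389.0], [522.0, 309.0], [377.0, 187.0]]
[0.61953596 0.07813522] [0.41266196 0.10924503] [ 0.38750924 -0.03745973] 0.209200077659996 0.14884537454709795 [0.5035226  0.02033774]
```

{"name": "drive_tool", "arguments": {"deltas": [{"hand":0,"offset":[0.6,-0.3,0],"angular":[0,0,0]},{"hand":0,"offset":[0.6,-0.3,0],"angular":[0,0,0]},{"hand":0,"offset":[0.6,-0.3,-0.4],"angular":[0,0,0]},{"hand":0,"offset":[0.6,-0.3,-0.6],"angular":[0,0,0]},{"hand":0,"offset":[0.6,-0.3,-0.8],"angular":[0,0,0]},{"hand":0,"offset":[0.6,-0.3,-0.8],"angular":[0,0,0]}]}}

```text
time: 6.18
tool_pos: [0.5185, 0.0119, 0.0752]
tcp_rot: [-0.262, -3.131, 0.0]
wrist_force: [-0.4, 1.6, -2.8]
width: 0.146
```

{"name": "drive_tool", "arguments": {"deltas": [{"hand":0,"offset":[-0.3,0,0],"angular":[0,0,0]},{"hand":0,"offset":[-0.3,0,-0.2],"angular":[0,0,0]},{"hand":0,"offset":[-0.3,0,-0.3],"angular":[0,0,0]},{"hand":0,"offset":[-0.3,0,-0.3],"angular":[0,0,0]}]}}

```text
time: 6.68
tool_pos: [0.5152, 0.0119, 0.0747]
tcp_rot: [-0.261, -3.13, 0.0]
wrist_force: [-9.2, -0.6, 16.0]
width: 0.145
```

```bash
python3 - <<'E'
from h import *
st(); c=snap("scene","s3.png",crop=(180,160,320,300),scale=4.2)
E
```

```text
{'time': 6.675, 'tool_pos': [0.5152, 0.0119, 0.0747], 'tcp_rot': [-0.2615, -3.1295, 0.0002], 'wrist_force': [-9.2395, -0.5627, 16.047], 'width': 0.1451, 'q': [-0.0252, 0.1188, 2.0887, -0.0001, 0.9353, -1.4293]}
```

View pics/s3.png

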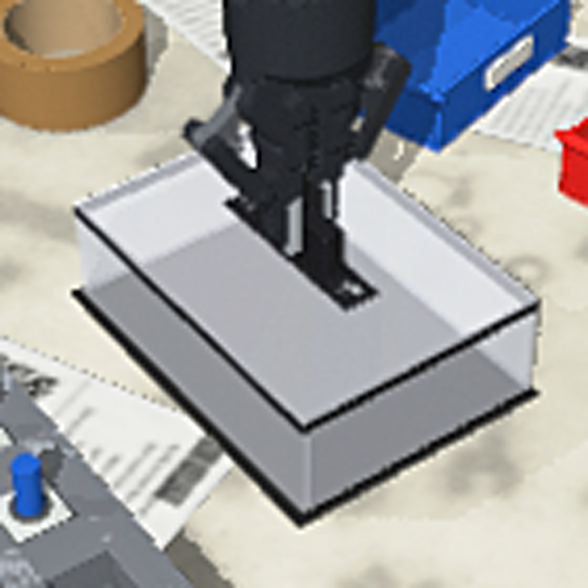

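{"name": "drive_tool", "arguments": {"deltas": [{"hand":0.4,"offset":[0,0,0.1],"angular":[0,0,0]},{"hand":0.4,"offset":[0,0,0.1],"angular":[0,0,0]},{"hand":0.4,"offset":[0,0,0.1],"angular":[0,0,0]},{"hand":0.4,"offset":[0,0,5],"angular":[0,0,0]},{"hand":0.4,"offset":[0,0,10],"angular":[0,0,0]},{"hand":0.4,"offset":[0,0,15],"angular":[0,0,0]},{"hand":0.4,"offset":[0,6,18],"angular":[0,0,-1.2]},{"hand":0.4,"offset":[0,12,18],"angular":[0,0,-1.2]}]}}

```text
time: 7.72
tool_pos: [0.5179, 0.1311, 0.256]
tcp_rot: [0.299, 3.121, 0.003]
wrist_force: [1.2, 0.2, -0.6]
width: 0.398
```

{"name": "drive_tool", "arguments": {"deltas": [{"hand":0.4,"offset":[-0.7,6,0],"angular":[0,0,0]},{"hand":0.4,"offset":[-1.5,12,0],"angular":[0,0,0]},{"hand":0.4,"offset":[-1.5,12,0],"angular":[0,0,0]},{"hand":0.4,"offset":[-1.5,12,0],"angular":[0,0,0]}]}}

```text
time: 8.22
tool_pos: [0.5003, 0.2501, 0.2517]
tcp_rot: [-0.293, -3.127, 0.002]
wrist_force: [-0.1, 0.4, -0.4]
width: 0.408
```

```bash
python3 - <<'E'
from h import *
st(); c=snap("wrist","w2.png")
hsv=cv2.cvtColor(c["frame"],cv2.COLOR_BGR2HSV)
for n,m in[("red",((hsv[...,0]<8)|(hsv[...,0]>172))&(hsv[...,1]>130)),("blue",(abs(hsv[...,0].astype(int)-112)<12)&(hsv[...,1]>130))]:
    k=cv2.connectedComponentsWithStats(m.astype(np.uint8))
    for s,q in zip(k[2][1:],k[3][1:]):
        if s[4]>60: print(n,s.tolist(),q.round(1),ray(c,q,.06).round(4))
E
```

```text
{'time': 8.225, 'tool_pos': [0.5003, 0.2501, 0.2517], 'tcp_rot': [-0.2925, -3.1273, 0.0018], 'wrist_force': [-0.0619, 0.3673, -0.375], 'width': 0.4077, 'q': [0.4194, 0.0338, 1.8286, -0.0007, 1.2803, -0.9647]}
red [277, 159, 15, 19, 210] [284.2 167.9] [0.5089 0.2792 0.06  ]
red [216, 212, 15, 21, 224] [223.1 221.8] [0.5552 0.2058 0.06  ]
blue [215, 159, 15, 19, 207] [221.8 167.7] [0.497  0.2171 0.06  ]
blue [276, 212, 14, 21, 217] [282.4 222. ] [0.567  0.2678 0.06  ]
```

View pics/w2.png

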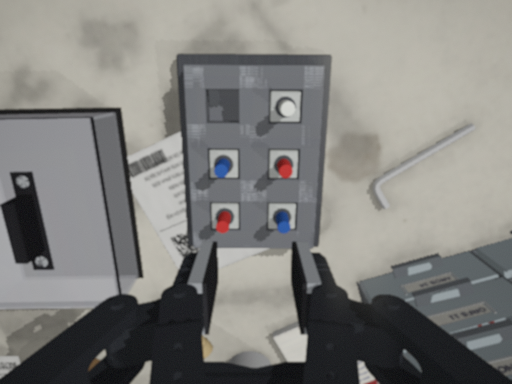

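{"name": "drive_tool", "arguments": {"deltas": [{"hand":0.4,"offset":[0.85,2.95,-6],"angular":[0,0,0]},{"hand":0.4,"offset":[0.85,2.95,-11],"angular":[0,0,0]},{"hand":0.4,"offset":[0.85,2.95,-16],"angular":[0,0,0]},{"hand":0.4,"offset":[0.85,2.95,-20.4],"angular":[0,0,0]},{"hand":0.4,"offset":[0.85,2.95,-20.4],"angular":[0,0,0]},{"hand":0,"offset":[0.85,2.95,-20.4],"angular":[0,0,0]},{"hand":0,"offset":[0.85,2.95,-20.4],"angular":[0,0,0]},{"hand":0,"offset":[0.85,2.95,-20.4],"angular":[0,0,0]}], "force": 60}}

```text
time: 9.28
tool_pos: [0.5106, 0.2803, 0.0504]
tcp_rot: [0.294, 3.124, 0.003]
wrist_force: [-0.1, -0.5, 2.8]
width: 0.139
```

{"name": "drive_tool", "arguments": {"deltas": [{"hand":0,"offset":[0,0,1],"angular":[0,0,0]},{"hand":0,"offset":[0,0,3],"angular":[0,0,0]},{"hand":0,"offset":[0,0,5],"angular":[0,0,0]},{"hand":0,"offset":[0,0,8],"angular":[0,0,0]},{"hand":0,"offset":[0,0,12],"angular":[0,0,0]}]}}

```text
time: 9.9
tool_pos: [0.5082, 0.2796, 0.1697]
tcp_rot: [-0.294, -3.126, 0.001]
wrist_force: [0.8, -0.3, -0.0]
width: 0.136
```

{"name": "drive_tool", "arguments": {"deltas": [{"hand":0,"offset":[-0.8,-6,0],"angular":[0,0,0]},{"hand":0,"offset":[-1.7,-12,0],"angular":[0,0,0]},{"hand":0,"offset":[-2.5,-18,0],"angular":[0,0,0]},{"hand":0,"offset":[-3.4,-24,0],"angular":[0,0,0]},{"hand":0,"offset":[-4.2,-30,0],"angular":[0,0,0]},{"hand":0,"offset":[-5.1,-36,0],"angular":[0,0,0]},{"hand":0,"offset":[-6,-42,0],"angular":[0,0,0]},{"hand":0,"offset":[-6.8,-48,0],"angular":[0,0,0]}]}}

```text
time: 10.9
tool_pos: [0.4409, -0.202, 0.1702]
tcp_rot: [0.294, 3.125, -0.001]
wrist_force: [1.5, -0.1, -0.7]
width: 0.141
```

{"name": "drive_tool", "arguments": {"deltas": [{"hand":0,"offset":[-0.4,-2.6,0],"angular":[0,0,0]},{"hand":0,"offset":[-0.4,-2.6,0],"angular":[0,0,0]},{"hand":0,"offset":[-0.4,-2.6,0],"angular":[0,0,0]}]}}

```text
time: 11.28
tool_pos: [0.4372, -0.2257, 0.169]
tcp_rot: [0.295, 3.127, 0.001]
wrist_force: [-0.7, 0.3, 0.0]
width: 0.131
```

```bash
python3 - <<'E'
from h import *
st(); c=snap("wrist","w3.png")
E
```

```text
{'time': 11.275, 'tool_pos': [0.4372, -0.2257, 0.169], 'tcp_rot': [0.2946, 3.1272, 0.0006], 'wrist_force': [-0.6729, 0.2879, 0.0358], 'width': 0.1314, 'q': [-0.5275, -0.0359, 2.0552, 0.0007, 1.1219, -1.9108]}
```

View pics/w3.png

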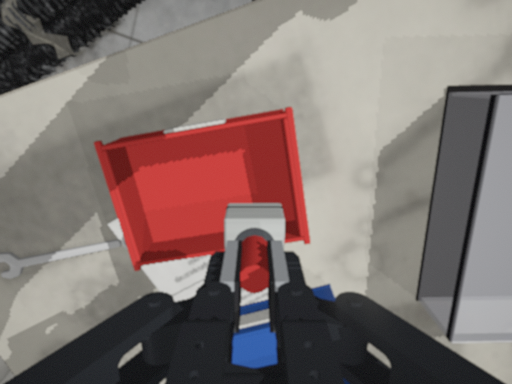

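```bash
python3 - <<'E'
from fit import *
c=load("w3")
print(fit(c,[(96,143),(290,108),(308,242),(137,268)],.11,.15,.045))
for z in(.17,.135): print(ray(c,(256,205),z))
E
```

```text
(array([ 0.43829522, -0.2652971 , -0.01556377]), np.float64(3.472439084056075))
[ 0.41073931 -0.21986492  0.17      ]
[ 0.42331362 -0.22202726  0.135     ]
```

{"name": "drive_tool", "arguments": {"deltas": [{"hand":0,"offset":[0,-0.3,-5],"angular":[0,0,0]},{"hand":0,"offset":[0,-0.3,-9],"angular":[0,0,0]},{"hand":0,"offset":[0,-0.3,-12],"angular":[0,0,0]},{"hand":0,"offset":[0,-0.3,-12.8],"angular":[0,0,0]},{"hand":0,"offset":[0,-0.3,-12.8],"angular":[0,0,0]}]}}

```text
time: 11.95
tool_pos: [0.4376, -0.2285, 0.0407]
tcp_rot: [0.292, 3.128, 0.0]
wrist_force: [-0.3, 1.2, -1.6]
width: 0.135
```

{"name": "drive_tool", "arguments": {"deltas": [{"hand":0.3,"offset":[0,0,0],"angular":[0,0,0]},{"hand":0.3,"offset":[0,0,0],"angular":[0,0,0]},{"hand":0.3,"offset":[0,0,0],"angular":[0,0,0]},{"hand":0.3,"offset":[0,0,5],"angular":[0,0,0]},{"hand":0.3,"offset":[0,0,10],"angular":[0,0,0]},{"hand":0.3,"offset":[2,6,12],"angular":[0,0,0]},{"hand":0.4,"offset":[4,12,12],"angular":[0,0,0]},{"hand":0.4,"offset":[6,18,12],"angular":[0,0,0]}]}}

```text
time: 12.95
tool_pos: [0.4964, -0.0529, 0.1616]
tcp_rot: [0.296, 3.125, -0.0]
wrist_force: [-0.3, -0.5, 0.6]
width: 0.4
```

{"name": "drive_tool", "arguments": {"deltas": [{"hand":0.4,"offset":[1.4,6,0],"angular":[0,0,0]},{"hand":0.4,"offset":[2.8,12,0],"angular":[0,0,0]},{"hand":0.4,"offset":[4.2,18,0],"angular":[0,0,0]},{"hand":0.4,"offset":[5.4,24,0],"angular":[0,0,0]},{"hand":0.4,"offset":[5.7,25.4,-1],"angular":[0,0,0]},{"hand":0.4,"offset":[5.7,25.4,-6],"angular":[0,0,0]},{"hand":0.4,"offset":[5.7,25.4,-9],"angular":[0,0,0]},{"hand":0.4,"offset":[5.7,25.4,-11.2],"angular":[0,0,0]}]}}

```text
time: 13.95
tool_pos: [0.5509, 0.1984, 0.0458]
tcp_rot: [-0.295, -3.125, 0.003]
wrist_force: [0.3, 0.1, 0.5]
width: 0.404
```

{"name": "drive_tool", "arguments": {"deltas": [{"hand":0.4,"offset":[0,0,0],"angular":[0,0,0]},{"hand":0,"offset":[0,0,0],"angular":[0,0,0]},{"hand":0,"offset":[0,0,0],"angular":[0,0,0]},{"hand":0,"offset":[0,0,0],"angular":[0,0,0]}]}}

```text
time: 14.45
tool_pos: [0.554, 0.2024, 0.0502]
tcp_rot: [0.296, 3.124, 0.008]
wrist_force: [0.1, 7.6, -2.3]
width: 0.14
```

{"name": "drive_tool", "arguments": {"deltas": [{"hand":0,"offset":[0,0,1],"angular":[0,0,0]},{"hand":0,"offset":[0,0,3],"angular":[0,0,0]},{"hand":0,"offset":[0,0,5],"angular":[0,0,0]},{"hand":0,"offset":[0,0,8],"angular":[0,0,0]},{"hand":0,"offset":[0,0,12],"angular":[0,0,0]},{"hand":0,"offset":[0,0,12],"angular":[0,0,0]}]}}

```text
time: 15.2
tool_pos: [0.556, 0.2004, 0.1745]
tcp_rot: [0.294, 3.118, 0.005]
wrist_force: [0.7, -0.5, -0.8]
width: 0.142
```

```bash
cat > chk.py <<'E'
# is a coloured body between the fingers? compare wrist picture patch
from h import *
import sys
st(); c=snap("wrist",sys.argv[1]+".png"); f=c["frame"]
h=cv2.cvtColor(f,cv2.COLOR_BGR2HSV)
for n,m in[("red",((h[...,0]<8)|(h[...,0]>172))&(h[...,1]>130)),("blue",(abs(h[...,0].astype(int)-112)<12)&(h[...,1]>130))]:
    k=cv2.connectedComponentsWithStats(m.astype(np.uint8))
    for s,q in zip(k[2][1:],k[3][1:]):
        if s[4]>60: print(n,s.tolist(),q.round(0),ray(c,q,.06).round(3))
E
python3 chk.py w4
```

```text
{'time': 15.2, 'tool_pos': [0.556, 0.2004, 0.1745], 'tcp_rot': [0.294, 3.1181, 0.0055], 'wrist_force': [0.7285, -0.4886, -0.7595], 'width': 0.1422, 'q': [0.3041, 0.142, 1.8572, -0.0006, 1.1321, -1.0784]}
red [239, 245, 31, 60, 1539] [254. 276.] [0.636 0.186 0.06 ]
blue [251, 98, 20, 21, 319] [260. 108.] [0.498 0.216 0.06 ]
```

{"name": "drive_tool", "arguments": {"deltas": [{"hand":0,"offset":[-1.4,-6,0],"angular":[0,0,0]},{"hand":0,"offset":[-2.8,-12,0],"angular":[0,0,0]},{"hand":0,"offset":[-4.2,-18,0],"angular":[0,0,0]},{"hand":0,"offset":[-5.6,-24,0],"angular":[0,0,0]},{"hand":0,"offset":[-7,-30,0],"angular":[0,0,0]},{"hand":0,"offset":[-8.5,-36,0],"angular":[0,0,0]},{"hand":0,"offset":[-10,-42,0],"angular":[0,0,0]},{"hand":0,"offset":[-11.3,-47.5,0],"angular":[0,0,0]}]}}

```text
time: 16.25
tool_pos: [0.4376, -0.2768, 0.1674]
tcp_rot: [-0.296, -3.126, -0.001]
wrist_force: [0.7, 0.9, 0.3]
width: 0.136
```

{"name": "drive_tool", "arguments": {"deltas": [{"hand":0,"offset":[-0.5,-2.2,0],"angular":[0,0,0]},{"hand":0,"offset":[-0.5,-2.2,0],"angular":[0,0,0]},{"hand":0,"offset":[-0.5,-2.2,0],"angular":[0,0,0]}]}}

```text
time: 16.62
tool_pos: [0.4339, -0.2962, 0.1674]
tcp_rot: [-0.295, -3.126, -0.002]
wrist_force: [0.4, 0.4, -0.4]
width: 0.14
```

{"name": "drive_tool", "arguments": {"deltas": [{"hand":0,"offset":[0.3,0,-5],"angular":[0,0,0]},{"hand":0,"offset":[0.3,0,-9],"angular":[0,0,0]},{"hand":0,"offset":[0.3,0,-12],"angular":[0,0,0]},{"hand":0,"offset":[0.3,0,-12.7],"angular":[0,0,0]},{"hand":0,"offset":[0.3,0,-12.7],"angular":[0,0,0]}]}}

```text
time: 17.25
tool_pos: [0.4377, -0.2964, 0.0414]
tcp_rot: [-0.292, -3.128, -0.0]
wrist_force: [-0.4, 0.0, -0.7]
width: 0.139
```

{"name": "drive_tool", "arguments": {"deltas": [{"hand":0.3,"offset":[0,0,0],"angular":[0,0,0]},{"hand":0.3,"offset":[0,0,0],"angular":[0,0,0]},{"hand":0.3,"offset":[0,0,0],"angular":[0,0,0]},{"hand":0.3,"offset":[0,0,5],"angular":[0,0,0]},{"hand":0.3,"offset":[0,0,10],"angular":[0,0,0]},{"hand":0.3,"offset":[1,6,12],"angular":[0,0,0]},{"hand":0.4,"offset":[2,12,12],"angular":[0,0,0]},{"hand":0.4,"offset":[2,12,12],"angular":[0,0,0]}]}}

```text
time: 18.25
tool_pos: [0.458, -0.1739, 0.162]
tcp_rot: [0.287, 3.127, 0.001]
wrist_force: [0.0, -0.0, 0.5]
width: 0.403
```

```bash
python3 - <<'E'
from h import *
st(); c=snap("scene","s4.png",crop=(100,130,400,370),scale=2.5)
E
```

```text
{'time': 18.25, 'tool_pos': [0.458, -0.1739, 0.162], 'tcp_rot': [0.2867, 3.1272, 0.0009], 'wrist_force': [0.0269, -0.0144, 0.5167], 'width': 0.4035, 'q': [-0.4145, -0.0338, 2.0669, 0.0011, 1.1075, -1.803]}
```

View pics/s4.png

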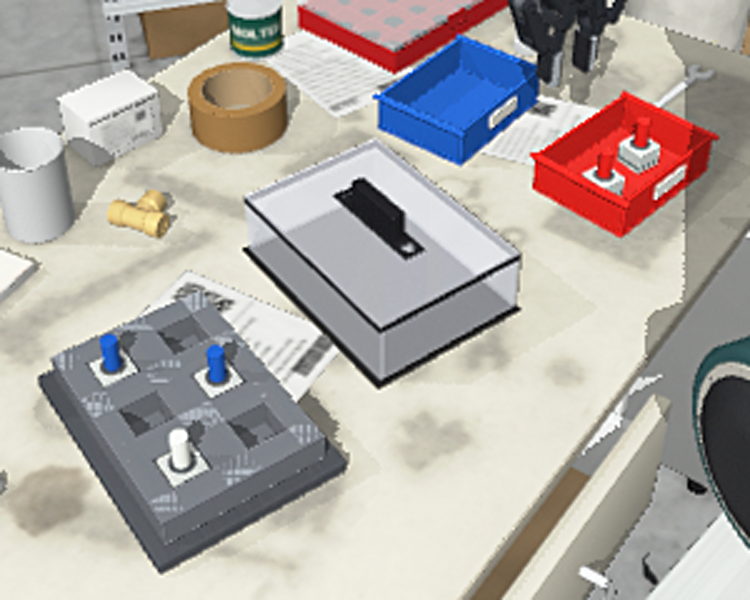

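Both reds stand in the red bin and the cover is still centred on the mat. Next is the first blue.

{"name": "drive_tool", "arguments": {"deltas": [{"hand":0.4,"offset":[0.6,6,0],"angular":[0,0,0]},{"hand":0.4,"offset":[1.2,12,0],"angular":[0,0,0]},{"hand":0.4,"offset":[1.8,18,0],"angular":[0,0,0]},{"hand":0.4,"offset":[2.4,24,0],"angular":[0,0,0]},{"hand":0.4,"offset":[3,30,0],"angular":[0,0,0]},{"hand":0.4,"offset":[3.6,36,0],"angular":[0,0,0]},{"hand":0.4,"offset":[3.8,39.1,0],"angular":[0,0,0]},{"hand":0.4,"offset":[3.8,39.1,0],"angular":[0,0,0]}]}}

```text
time: 19.3
tool_pos: [0.4963, 0.2146, 0.161]
tcp_rot: [0.292, 3.128, -0.0]
wrist_force: [-0.1, -0.9, 0.2]
width: 0.397
```

{"name": "drive_tool", "arguments": {"deltas": [{"hand":0.4,"offset":[0,0,-4],"angular":[0,0,0]}]}}

```text
time: 19.42
tool_pos: [0.4995, 0.2138, 0.1242]
tcp_rot: [0.294, 3.12, 0.004]
wrist_force: [1.1, 0.6, 0.1]
width: 0.397
```

{"name": "drive_tool", "arguments": {"deltas": [{"hand":0.4,"offset":[0,0.2,-4],"angular":[0,0,0]},{"hand":0.4,"offset":[0,0.2,-7.2],"angular":[0,0,0]},{"hand":0.4,"offset":[0,0.2,-7.2],"angular":[0,0,0]},{"hand":0,"offset":[0,0.2,-7.2],"angular":[0,0,0]},{"hand":0,"offset":[0,0.2,-7.2],"angular":[0,0,0]},{"hand":0,"offset":[0,0.2,-7.2],"angular":[0,0,0]},{"hand":0,"offset":[0,0.2,-6],"angular":[0,0,0]},{"hand":0,"offset":[0,0.2,-4],"angular":[0,0,0]}]}}

```text
time: 20.42
tool_pos: [0.4952, 0.2158, 0.0819]
tcp_rot: [-0.294, -3.127, 0.001]
wrist_force: [0.6, 0.3, -0.2]
width: 0.136
```

{"name": "drive_tool", "arguments": {"deltas": [{"hand":0,"offset":[0,0,3],"angular":[0,0,0]},{"hand":0,"offset":[0,0,7],"angular":[0,0,0]},{"hand":0,"offset":[0,0,10],"angular":[0,0,0]},{"hand":0,"offset":[0,0,10],"angular":[0,0,0]}]}}

```text
time: 20.92
tool_pos: [0.4978, 0.2169, 0.1856]
tcp_rot: [0.293, 3.121, 0.005]
wrist_force: [0.4, 0.0, -0.5]
width: 0.139
```

```bash
python3 chk.py w5
```

```text
{'time': 20.925, 'tool_pos': [0.4978, 0.2169, 0.1856], 'tcp_rot': [0.2933, 3.1209, 0.0054], 'wrist_force': [0.4291, 0.0048, -0.4644], 'width': 0.1385, 'q': [0.3651, 0.0437, 1.943, 0.0, 1.1472, -1.0183]}
blue [315, 233, 20, 27, 347] [325. 246.] [0.567 0.267 0.06 ]
blue [239, 239, 31, 57, 1449] [254. 268.] [0.576 0.203 0.06 ]
```

{"name": "drive_tool", "arguments": {"deltas": [{"hand":0,"offset":[1.8,-5.8,0],"angular":[0,0,0]},{"hand":0,"offset":[3.6,-11.6,0],"angular":[0,0,0]},{"hand":0,"offset":[5.4,-17.4,0],"angular":[0,0,0]},{"hand":0,"offset":[7.2,-23.2,0],"angular":[0,0,0]},{"hand":0,"offset":[9,-29,0],"angular":[0,0,0]},{"hand":0,"offset":[10.8,-34.8,0],"angular":[0,0,0]},{"hand":0,"offset":[12.6,-40.6,0],"angular":[0,0,0]},{"hand":0,"offset":[13.1,-42.1,0],"angular":[0,0,0]}]}}

```text
time: 21.98
tool_pos: [0.6258, -0.2084, 0.1789]
tcp_rot: [-0.299, -3.124, -0.0]
wrist_force: [0.2, 0.7, -0.4]
width: 0.138
```

{"name": "drive_tool", "arguments": {"deltas": [{"hand":0,"offset":[0,0,0],"angular":[0,0,0]},{"hand":0,"offset":[0,0,0],"angular":[0,0,0]}]}}

```text
time: 22.22
tool_pos: [0.6255, -0.2033, 0.1802]
tcp_rot: [-0.293, -3.126, -0.002]
wrist_force: [-0.1, 0.3, -0.5]
width: 0.134
```

```bash
python3 chk.py w6
```

```text
{'time': 22.225, 'tool_pos': [0.6255, -0.2033, 0.1802], 'tcp_rot': [-0.2926, -3.1257, -0.002], 'wrist_force': [-0.0818, 0.3356, -0.4667], 'width': 0.1341, 'q': [-0.3525, 0.2677, 1.6952, 0.0007, 1.1811, -1.7368]}
red [21, 0, 221, 54, 8218] [120.  20.] [ 0.489 -0.273  0.06 ]
red [165, 285, 37, 17, 304] [183. 293.] [ 0.713 -0.285  0.06 ]
red [34, 297, 107, 33, 1181] [ 84. 313.] [ 0.717 -0.38   0.06 ]
red [239, 315, 15, 54, 185] [245. 342.] [ 0.777 -0.24   0.06 ]
blue [105, 106, 213, 170, 19502] [211. 187.] [ 0.62  -0.238  0.06 ]
blue [239, 239, 31, 57, 1441] [254. 268.] [ 0.699 -0.217  0.06 ]
```

View pics/w6.png

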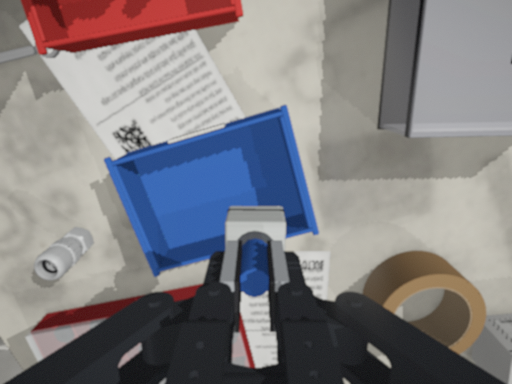

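```bash
python3 - <<'E'
from fit import *
c=load("w6")
print(fit(c,[(105,158),(285,107),(317,233),(155,273)],.11,.15,.045))
E
```

```text
(array([ 0.6329068 , -0.23919312,  0.08673682]), np.float64(3.423758309890173))
```

{"name": "drive_tool", "arguments": {"deltas": [{"hand":0,"offset":[0.3,-0.1,-5],"angular":[0,0,0]},{"hand":0,"offset":[0.3,-0.1,-10],"angular":[0,0,0]},{"hand":0,"offset":[0.3,-0.1,-13],"angular":[0,0,0]},{"hand":0,"offset":[0.3,-0.1,-13.8],"angular":[0,0,0]},{"hand":0,"offset":[0.3,-0.1,-13.8],"angular":[0,0,0]}]}}

```text
time: 22.9
tool_pos: [0.6297, -0.2052, 0.0437]
tcp_rot: [0.292, 3.128, 0.0]
wrist_force: [-0.2, 0.3, 0.5]
width: 0.136
```

{"name": "drive_tool", "arguments": {"deltas": [{"hand":0.3,"offset":[0,0,0],"angular":[0,0,0]},{"hand":0.3,"offset":[0,0,0],"angular":[0,0,0]},{"hand":0.3,"offset":[0,0,0],"angular":[0,0,0]},{"hand":0.3,"offset":[0,0,5],"angular":[0,0,0]},{"hand":0.3,"offset":[0,0,10],"angular":[0,0,0]},{"hand":0.3,"offset":[-0.8,6,13],"angular":[0,0,0]},{"hand":0.4,"offset":[-1.6,12,13],"angular":[0,0,0]},{"hand":0.4,"offset":[-2.4,18,13],"angular":[0,0,0]}]}}

```text
time: 23.9
tool_pos: [0.606, -0.0256, 0.175]
tcp_rot: [0.296, 3.124, 0.0]
wrist_force: [0.7, 0.5, -0.3]
width: 0.401
```

{"name": "drive_tool", "arguments": {"deltas": [{"hand":0.4,"offset":[-0.8,6,0],"angular":[0,0,0]},{"hand":0.4,"offset":[-1.6,12,0],"angular":[0,0,0]},{"hand":0.4,"offset":[-2.4,18,0],"angular":[0,0,0]},{"hand":0.4,"offset":[-3,24,0],"angular":[0,0,0]},{"hand":0.4,"offset":[-3.5,29,0],"angular":[0,0,0]},{"hand":0.4,"offset":[-3.5,29,0],"angular":[0,0,0]},{"hand":0.4,"offset":[-3.5,29,0],"angular":[0,0,0]}]}}

```text
time: 24.78
tool_pos: [0.5705, 0.263, 0.1734]
tcp_rot: [0.293, 3.128, -0.001]
wrist_force: [0.3, -0.5, 0.1]
width: 0.4
```

{"name": "drive_tool", "arguments": {"deltas": [{"hand":0.4,"offset":[-0.3,0.5,-5],"angular":[0,0,0]},{"hand":0.4,"offset":[-0.3,0.5,-9],"angular":[0,0,0]},{"hand":0.4,"offset":[-0.3,0.5,-12.4],"angular":[0,0,0]},{"hand":0.4,"offset":[-0.3,0.5,-12.4],"angular":[0,0,0]},{"hand":0,"offset":[-0.3,0.5,-12.4],"angular":[0,0,0]},{"hand":0,"offset":[-0.3,0.5,-12.4],"angular":[0,0,0]},{"hand":0,"offset":[-0.3,0.5,-12.4],"angular":[0,0,0]}]}}

```text
time: 25.65
tool_pos: [0.5689, 0.2686, 0.0512]
tcp_rot: [0.294, 3.125, 0.002]
wrist_force: [-0.7, -1.1, 2.6]
width: 0.135
```

{"name": "drive_tool", "arguments": {"deltas": [{"hand":0,"offset":[0,0,1],"angular":[0,0,0]},{"hand":0,"offset":[0,0,3],"angular":[0,0,0]},{"hand":0,"offset":[0,0,5],"angular":[0,0,0]},{"hand":0,"offset":[0,0,9],"angular":[0,0,0]},{"hand":0,"offset":[0,0,13],"angular":[0,0,0]},{"hand":0,"offset":[0,0,13],"angular":[0,0,0]}]}}

```text
time: 26.4
tool_pos: [0.5707, 0.2698, 0.1859]
tcp_rot: [0.293, 3.119, 0.008]
wrist_force: [-0.5, 0.2, -1.1]
width: 0.135
```

```bash
python3 chk.py w7
```

```text
{'time': 26.4, 'tool_pos': [0.5707, 0.2698, 0.1859], 'tcp_rot': [0.2933, 3.1187, 0.0081], 'wrist_force': [-0.5116, 0.1676, -1.0778], 'width': 0.1354, 'q': [0.4021, 0.2067, 1.7593, 0.0002, 1.1651, -0.9813]}
red [428, 323, 32, 15, 158] [443. 331.] [0.753 0.422 0.06 ]
blue [240, 236, 30, 57, 1423] [254. 265.] [0.647 0.256 0.06 ]
```

{"name": "drive_tool", "arguments": {"deltas": [{"hand":0,"offset":[0.7,-6,0],"angular":[0,0,0]},{"hand":0,"offset":[1.4,-12,0],"angular":[0,0,0]},{"hand":0,"offset":[2.1,-18,0],"angular":[0,0,0]},{"hand":0,"offset":[2.8,-24,0],"angular":[0,0,0]},{"hand":0,"offset":[3.5,-30,0],"angular":[0,0,0]},{"hand":0,"offset":[4.2,-36,0],"angular":[0,0,0]},{"hand":0,"offset":[5,-42,0],"angular":[0,0,0]},{"hand":0,"offset":[5.7,-48,0],"angular":[0,0,0]}]}}

```text
time: 27.45
tool_pos: [0.6234, -0.2132, 0.1777]
tcp_rot: [-0.294, -3.125, -0.002]
wrist_force: [-0.4, 1.0, -0.1]
width: 0.13
```

{"name": "drive_tool", "arguments": {"deltas": [{"hand":0,"offset":[0.8,-6.2,0],"angular":[0,0,0]},{"hand":0,"offset":[0.8,-6.2,0],"angular":[0,0,0]},{"hand":0,"offset":[0.8,-6.2,0],"angular":[0,0,0]},{"hand":0,"offset":[0.8,-6.2,0],"angular":[0,0,0]}]}}

```text
time: 27.95
tool_pos: [0.632, -0.272, 0.1784]
tcp_rot: [-0.292, -3.126, -0.002]
wrist_force: [0.2, 0.5, -1.1]
width: 0.138
```

{"name": "drive_tool", "arguments": {"deltas": [{"hand":0,"offset":[0.3,-0.1,-5],"angular":[0,0,0]},{"hand":0,"offset":[0.3,-0.1,-10],"angular":[0,0,0]},{"hand":0,"offset":[0.3,-0.1,-13],"angular":[0,0,0]},{"hand":0,"offset":[0.3,-0.1,-13.6],"angular":[0,0,0]},{"hand":0,"offset":[0.3,-0.1,-13.6],"angular":[0,0,0]}]}}

```text
time: 28.58
tool_pos: [0.6361, -0.2739, 0.0439]
tcp_rot: [0.292, 3.127, -0.0]
wrist_force: [-0.8, -0.3, -0.6]
width: 0.135
```

{"name": "drive_tool", "arguments": {"deltas": [{"hand":0.3,"offset":[0,0,0],"angular":[0,0,0]},{"hand":0.3,"offset":[0,0,0],"angular":[0,0,0]},{"hand":0.3,"offset":[0,0,0],"angular":[0,0,0]},{"hand":0.3,"offset":[0,0,5],"angular":[0,0,0]},{"hand":0.3,"offset":[0,0,11],"angular":[0,0,0]},{"hand":0.3,"offset":[-2.5,5,16],"angular":[0,0,0]},{"hand":0.4,"offset":[-5,10,20],"angular":[0,0,0]},{"hand":0.4,"offset":[-7,15,22],"angular":[0,0,0]}]}}

```text
time: 29.58
tool_pos: [0.5702, -0.1352, 0.2608]
tcp_rot: [0.296, 3.124, -0.001]
wrist_force: [0.9, 0.1, -0.0]
width: 0.4
```

{"name": "drive_tool", "arguments": {"deltas": [{"hand":0.4,"offset":[-2.5,5,0],"angular":[0,0,0]},{"hand":0.4,"offset":[-5,10,0],"angular":[0,0,0]},{"hand":0.4,"offset":[-5,14,0],"angular":[0,0,0]},{"hand":0.4,"offset":[-5,14,0],"angular":[0,0,0]},{"hand":0.4,"offset":[-5,14,0],"angular":[0,0,0]}]}}

```text
time: 30.2
tool_pos: [0.5203, 0.0039, 0.2582]
tcp_rot: [0.294, 3.127, -0.001]
wrist_force: [-0.1, 0.1, 0.1]
width: 0.401
```

```bash
python3 - <<'E'
from h import *
st(); a=snap("wrist","w8.png"); b=snap("scene","s8.png"); 
cv2.imwrite("pics/j8.png",cv2.resize(np.hstack([a["frame"],b["frame"][110:,100:400][:,:]]) if 0 else np.hstack([a["frame"],cv2.resize(b["frame"][120:360,100:400],(480,384))]),(800,310)))
E
```

```text
{'time': 30.2, 'tool_pos': [0.5203, 0.0039, 0.2582], 'tcp_rot': [0.2936, 3.1271, -0.001], 'wrist_force': [-0.1496, 0.0507, 0.1027], 'width': 0.401, 'q': [-0.0399, -0.0477, 1.8976, -0.0007, 1.2911, -1.4233]}
```

View pics/j8.png

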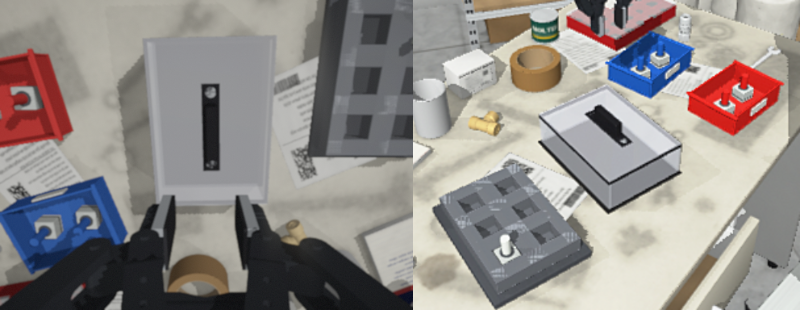

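```bash
python3 - <<'E'
from fit import *
for n,z,box in(("w1",.098,(225,90,285,240)),("w8",.087,(235,85,290,230))):
    c=load(n);f=c["frame"];m=(f.max(2)<60).astype(np.uint8);x0,y0,x1,y1=box
    k=np.zeros_like(m);k[y0:y1,x0:x1]=m[y0:y1,x0:x1]
    cs=max(cv2.findContours(k,0,2)[0],key=cv2.contourArea);P=cs[:,0]
    print(n,P.min(0),P.max(0))
    # long edges: left/right border lines
    ys=range(P[:,1].min()+8,P[:,1].max()-8); 
    e=np.array([[np.where(k[y])[0].min(),np.where(k[y])[0].max(),y] for y in ys])
    mid=[(e[:,0].mean()+e[:,1].mean())/2,(P[:,1].min()+P[:,1].max())/2]
    pf=np.polyfit(e[:,2],e[:,:2].mean(1),1)
    a,b=[ray(c,(np.polyval(pf,y),y),z)[:2] for y in(e[0,2],e[-1,2])]
    print(ray(c,mid,z).round(4),"angle",np.degrees(np.arctan2(*(b-a)[::-1])))
c=load("w8")
for i,(z,cor) in enumerate(((.067,[(182,48),(342,46),(335,252),(194,257)]),)):print(fit(c,cor,.212,.152,z))
E
```

```text
w1 [242 116] [261 215]
[0.4972 0.2493 0.098 ] angle -10.383875956846431
w8 [251 105] [271 210]
[0.5099 0.0124 0.087 ] angle -9.294552603702801
(array([ 0.51794443,  0.01354284, -0.16693618]), np.float64(2.9775592416797894))
```

{"name": "drive_tool", "arguments": {"deltas": [{"hand":0.5,"offset":[-0.5,0.8,-6],"angular":[0,0,1.1]},{"hand":0.5,"offset":[-0.5,0.8,-12],"angular":[0,0,1.1]},{"hand":0.5,"offset":[-0.5,0.8,-16],"angular":[0,0,1.1]},{"hand":0.5,"offset":[-0.5,0.8,-18.1],"angular":[0,0,1.1]},{"hand":0.5,"offset":[-0.5,0.8,-18.1],"angular":[0,0,1.1]},{"hand":0.5,"offset":[-0.5,0.8,-18.1],"angular":[0,0,1.1]}]}}

```text
time: 31.05
tool_pos: [0.5162, 0.0116, 0.0778]
tcp_rot: [0.266, 3.129, 0.0]
wrist_force: [-0.8, -0.5, -0.0]
width: 0.501
```

{"name": "drive_tool", "arguments": {"deltas": [{"hand":0,"offset":[0,0,0],"angular":[0,0,0]},{"hand":0,"offset":[0,0,0],"angular":[0,0,0]},{"hand":0,"offset":[0,0,0],"angular":[0,0,0]},{"hand":0,"offset":[0,0,0],"angular":[0,0,0]},{"hand":0,"offset":[0,0,0],"angular":[0,0,0]}], "force": 90}}

```text
time: 31.68
tool_pos: [0.5165, 0.0121, 0.0787]
tcp_rot: [0.264, 3.128, -0.0]
wrist_force: [-1.1, -1.7, 5.5]
width: 0.138
```

{"name": "drive_tool", "arguments": {"deltas": [{"hand":0,"offset":[0,0,1],"angular":[0,0,0]},{"hand":0,"offset":[0,0,3],"angular":[0,0,0]},{"hand":0,"offset":[0,0,6],"angular":[0,0,0]},{"hand":0,"offset":[0,0,10],"angular":[0,0,0]},{"hand":0,"offset":[0,0,10],"angular":[0,0,0]}]}}

```text
time: 32.3
tool_pos: [0.5179, 0.0124, 0.1808]
tcp_rot: [0.264, 3.123, 0.001]
wrist_force: [-0.0, -0.3, -3.0]
width: 0.14
```

{"name": "drive_tool", "arguments": {"deltas": [{"hand":0,"offset":[-0.3,6,0],"angular":[0,0,-0.4]},{"hand":0,"offset":[-0.6,12,0],"angular":[0,0,-0.8]},{"hand":0,"offset":[-0.9,18,0],"angular":[0,0,-1.2]},{"hand":0,"offset":[-1.2,23.6,0],"angular":[0,0,-1.2]},{"hand":0,"offset":[-1.2,23.6,0],"angular":[0,0,-1.2]},{"hand":0,"offset":[-1.2,23.6,0],"angular":[0,0,-1.2]},{"hand":0,"offset":[-1.2,23.6,0],"angular":[0,0,-1.2]}]}}

```text
time: 33.17
tool_pos: [0.5027, 0.2469, 0.1759]
tcp_rot: [-0.299, -3.126, 0.002]
wrist_force: [0.8, -1.3, -1.4]
width: 0.136
```

```bash
python3 - <<'E'
from h import *
st(); c=snap("scene","s9.png",crop=(90,130,330,340),scale=2.8); d=snap("side","d9.png")
E
```

```text
{'time': 33.175, 'tool_pos': [0.5027, 0.2469, 0.1759], 'tcp_rot': [-0.299, -3.1259, 0.0018], 'wrist_force': [0.781, -1.3361, -1.3624], 'width': 0.1355, 'q': [0.4123, 0.0908, 1.9115, -0.0003, 1.1411, -0.9676]}
```

View pics/s9.png

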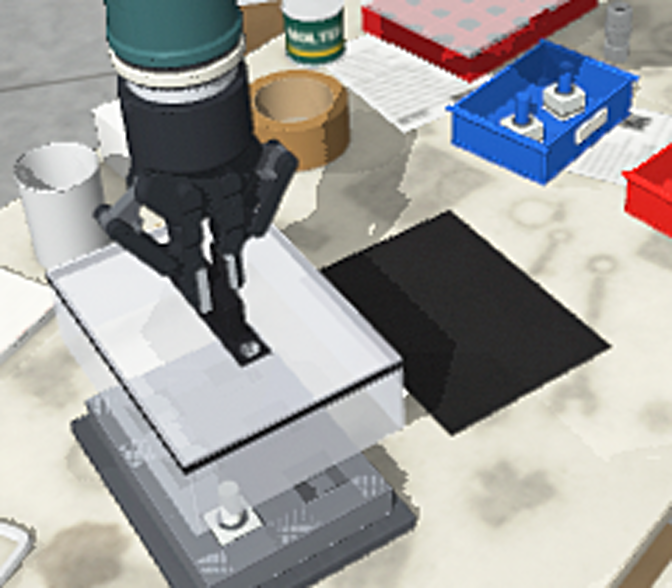

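{"name": "drive_tool", "arguments": {"deltas": [{"hand":0,"offset":[0.2,0.1,-1],"angular":[0,0,0]},{"hand":0,"offset":[0.2,0.1,-3],"angular":[0,0,0]},{"hand":0,"offset":[0.2,0.1,-4.5],"angular":[0,0,0]},{"hand":0,"offset":[0.2,0.1,-4.5],"angular":[0,0,0]},{"hand":0,"offset":[0.2,0.1,-4.5],"angular":[0,0,0]}]}}

```text
time: 33.9
tool_pos: [0.5052, 0.2494, 0.1317]
tcp_rot: [-0.297, -3.127, 0.0]
wrist_force: [0.1, -0.2, -3.0]
width: 0.134
```

```bash
python3 - <<'E'
from h import *
st(); st(); c=snap("scene","s10.png",crop=(90,220,270,350),scale=4.2)
E
```

```text
{'time': 33.9, 'tool_pos': [0.5052, 0.2494, 0.1317], 'tcp_rot': [-0.297, -3.1273, 0.0002], 'wrist_force': [0.1281, -0.1656, -3.0466], 'width': 0.1338, 'q': [0.4143, 0.1382, 1.9465, -0.0, 1.0572, -0.9671]}
{'time': 33.9, 'tool_pos': [0.5052, 0.2494, 0.1317], 'tcp_rot': [-0.297, -3.1273, 0.0002], 'wrist_force': [0.1281, -0.1656, -3.0466], 'width': 0.1338, 'q': [0.4143, 0.1382, 1.9465, -0.0, 1.0572, -0.9671]}
```

View pics/s10.png

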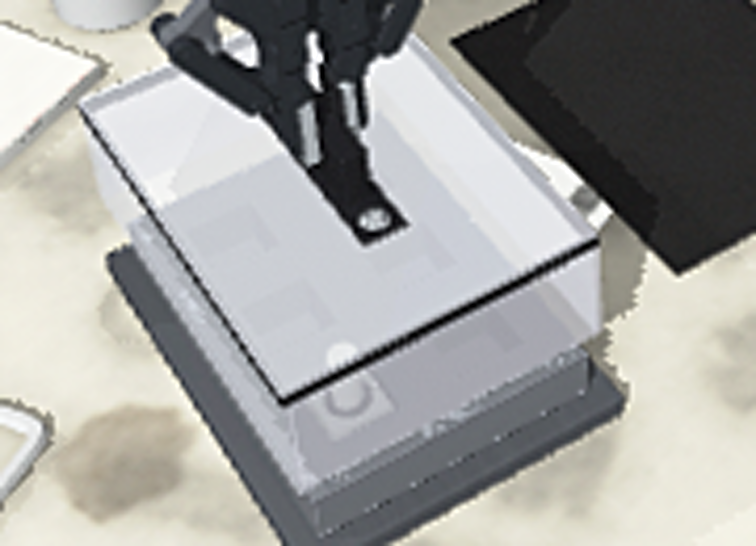

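{"name": "drive_tool", "arguments": {"deltas": [{"hand":0,"offset":[0,-0.1,-0.5],"angular":[0,0,0]},{"hand":0,"offset":[0,-0.1,-1],"angular":[0,0,0]},{"hand":0,"offset":[0,-0.1,-1.5],"angular":[0,0,0]},{"hand":0,"offset":[0,-0.1,-1.8],"angular":[0,0,0]},{"hand":0,"offset":[0,-0.1,-1.8],"angular":[0,0,0]}]}}

```text
time: 34.58
tool_pos: [0.5048, 0.2482, 0.1134]
tcp_rot: [-0.297, -3.127, 0.001]
wrist_force: [-0.8, 0.5, -2.8]
width: 0.136
```

{"name": "drive_tool", "arguments": {"deltas": [{"hand":0,"offset":[0,0,-0.4],"angular":[0,0,0]},{"hand":0,"offset":[0,0,-0.8],"angular":[0,0,0]},{"hand":0,"offset":[0,0,-1.2],"angular":[0,0,0]},{"hand":0,"offset":[0,0,-1.6],"angular":[0,0,0]},{"hand":0,"offset":[0,0,-2],"angular":[0,0,0]},{"hand":0,"offset":[0,0,-2.3],"angular":[0,0,0]},{"hand":0,"offset":[0,0,-2.3],"angular":[0,0,0]}]}}

```text
time: 35.45
tool_pos: [0.5049, 0.2482, 0.0905]
tcp_rot: [-0.297, -3.127, 0.001]
wrist_force: [-0.2, -0.2, -2.8]
width: 0.142
```

{"name": "drive_tool", "arguments": {"deltas": [{"hand":0,"offset":[0,0,-0.1],"angular":[0,0,0]},{"hand":0,"offset":[0,0,-0.2],"angular":[0,0,0]},{"hand":0,"offset":[0,0,-0.3],"angular":[0,0,0]},{"hand":0,"offset":[0,0,-0.3],"angular":[0,0,0]}]}}

```text
time: 35.95
tool_pos: [0.5053, 0.2484, 0.0897]
tcp_rot: [0.297, 3.127, 0.0]
wrist_force: [-4.1, -1.5, 7.7]
width: 0.14
```

It seated at the predicted height (0.0897 against 0.0898), so I'll release and retreat.

{"name": "drive_tool", "arguments": {"deltas": [{"hand":0.4,"offset":[0,0,0.2],"angular":[0,0,0]},{"hand":0.4,"offset":[0,0,0.2],"angular":[0,0,0]},{"hand":0.4,"offset":[0,0,0.2],"angular":[0,0,0]},{"hand":0.4,"offset":[0,0,5],"angular":[0,0,0]},{"hand":0.4,"offset":[0,0,10],"angular":[0,0,0]},{"hand":0.4,"offset":[0,-3,14],"angular":[0,0,0]},{"hand":0.4,"offset":[0,-9,14],"angular":[0,0,0]},{"hand":0.4,"offset":[0,-15,14],"angular":[0,0,0]}]}}

```text
time: 36.95
tool_pos: [0.5056, 0.0973, 0.2289]
tcp_rot: [0.294, 3.125, 0.001]
wrist_force: [0.4, 0.5, -0.8]
width: 0.4
```

{"name": "drive_tool", "arguments": {"deltas": [{"hand":0.4,"offset":[0,-6,3],"angular":[0,0,0]},{"hand":0.4,"offset":[0,-12,3],"angular":[0,0,0]},{"hand":0.4,"offset":[0,-12,3],"angular":[0,0,0]},{"hand":0.4,"offset":[0,-12,3],"angular":[0,0,0]}]}}

```text
time: 37.45
tool_pos: [0.5049, -0.0217, 0.2575]
tcp_rot: [-0.299, -3.127, -0.001]
wrist_force: [0.5, 0.0, 0.0]
width: 0.402
```

```bash
python3 - <<'E'
from h import *
st(); c=snap("scene","s11.png",crop=(100,130,400,370),scale=2.5)
E
```

```text
{'time': 37.45, 'tool_pos': [0.5049, -0.0217, 0.2575], 'tcp_rot': [-0.2995, -3.1266, -0.0011], 'wrist_force': [0.4642, 0.0244, 0.0229], 'width': 0.402, 'q': [-0.0928, -0.0762, 1.9257, 0.0008, 1.2927, -1.4728]}
```

View pics/s11.png

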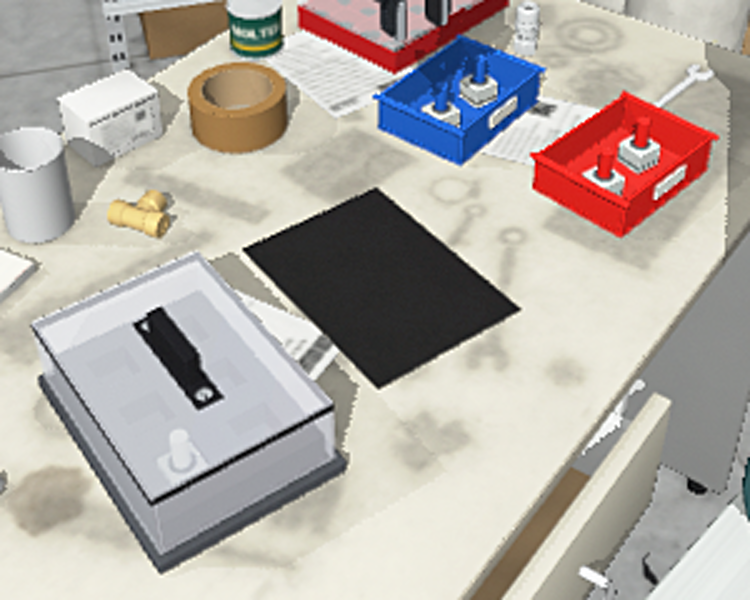

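The cover's corners match the starting picture to within a pixel. I'll wait a second to see that nothing gets knocked, then hand in.

{"name": "drive_tool", "arguments": {"deltas": [{"hand":0.4,"offset":[0,0,0],"angular":[0,0,0]},{"hand":0.4,"offset":[0,0,0],"angular":[0,0,0]},{"hand":0.4,"offset":[0,0,0],"angular":[0,0,0]},{"hand":0.4,"offset":[0,0,0],"angular":[0,0,0]},{"hand":0.4,"offset":[0,0,0],"angular":[0,0,0]},{"hand":0.4,"offset":[0,0,0],"angular":[0,0,0]},{"hand":0.4,"offset":[0,0,0],"angular":[0,0,0]},{"hand":0.4,"offset":[0,0,0],"angular":[0,0,0]}]}}

```text
time: 38.5
tool_pos: [0.5051, -0.0218, 0.2579]
tcp_rot: [0.297, 3.127, 0.0]
wrist_force: [-0.3, -1.0, -0.1]
width: 0.398
```

```bash
python3 - <<'E'
from h import *
c=snap("scene","s12.png"); d=cv2.absdiff(c["frame"],load("s11")["frame"])[230:,100:250]; print("tray diff",d.max(),(d>30).sum())
e=cv2.absdiff(c["frame"],load("s0")["frame"]).max(2)
for n,(x0,y0,x1,y1) in dict(tee=(140,200,172,228),coupler=(303,128,320,152),spanner=(360,150,388,175),cover=(100,228,245,355)).items():
    k=e[y0:y1,x0:x1]; print(n,k.max(),(k>60).sum(),k.size)
if (d>30).sum()<50: print(bot.finish_job())
E
```

```text
tray diff 6 0
tee 3 0 896
coupler 71 7 408
spanner 103 145 700
cover 159 216 18415
the job is handed in; nothing more can be done
None
```

The job is handed in after 38.5 s of robot time. The cover came off onto the mat and all four coloured cartridges present were sorted. It then went back on the tray with the white cartridge still in its pocket.

**Cover:** it rested upright and roughly centred on the mat. It is now seated fully down, at TCP height 0.0897 m against 0.0898 m predicted. Its corners match the starting picture within a pixel or two.

**Cartridges:** two reds stand in the red bin and two blues in the blue bin. The third red was not there at the start.

**Last checks:**
- A second of waiting before hand-in showed no change at the tray, and I saw no sign of a knock or a grip slip.
- The tee's image is unchanged from the start.
- The coupler differs in 7 of 408 pixels (over 60 grey levels) and the spanner in 145 of 700. The arm went near neither, and both look in place in the last picture, so I put the differences down to shadows. I did not measure their poses.

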